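# Prop up the display stand and lean the finished circuit on it

### The arm

A 6-joint arm with a two-finger parallel gripper is mounted at the origin on the work surface. World frame = base frame: x ahead of the robot, y to its left, z up, the work surface at z = 0. Lengths are in m, angles in rad, forces in N, time in s.
With the tool pointing down it reaches from about 0.275 to 0.75 m from the base axis. Payload 10.2 kg.
Tool frame: the origin (TCP) lies midway between the tips of the shut fingers; the grasp point (between the pads) lies 19 mm behind it (env.hold_point_z is the distance from the TCP to the grasp point, in m); x points along the fingers, z is the direction in which the jaws open and shut, and the axes are right-handed (so a half turn about x gives the same grasp; the last joint's range is limited). The gripper opens to 85 mm and grips with 20 to 120 N. Pads are 22 mm wide; open, the fingers measure 114 mm over their backs; the gripper's body (76 mm by 85 mm) begins 54 mm behind the grasp point. The pads swing forward as they close: fully open they stand 13 mm farther back than shut.
Start: joints at [-1.488, 0.313, 1.498, -0, 1.331, -0.223], TCP at [0.158, -0.501, 0.231] pointing down, gripper open.
Joint ranges: [-2.94, 2.94], [-0.97, 2.17], [0.19, 2.56], [-1.23, 4.37], [0.02, 3.11], [-2.88, 2.88]. Speed limits (rad/s): [2.39, 2.39, 3.01, 3.14, 3.14, 3.14].

### API

Orientations are given as a unit quaternion [x, y, z, w].
In Python, from bench import env, kinematics, monitor, eyes, job gives the robot as it stands. The module is installed in compiled form; this text tells all that it offers. Calls block until the motion is done:
- env.reach(position, orientation): joint-space move of the TCP to a pose.
- env.movel(position, velocity=0.15, frame=None, guard=None): straight line of the TCP; frame=None keeps the orientation; velocity is the mean speed in m/s. With guard (N) it stops when the force on the tool has changed by that much, and returns True; else False.
- env.set_joints(angles): joint-space move.
- env.release() and env.close_gripper(effort=None): open the fingers fully, or close them until they stop; effort is the grip in N (None keeps the last).
- env.hold(seconds).
- kinematics.ik(position, orientation): joint angles nearest the present ones, or None.
- monitor.sense(): the state.
- eyes.grab_frame(name): name is "scene" or "top"; returns a dict with "frame" (480x640x3 uint8, red, green, blue), "mtx" (3x3 intrinsics, pixels), "k1" (the pictures are not rectified: a ray, as slopes to the right and down, at radius r is drawn at 1 + k1 r^2 times it, then the intrinsics apply), "view" (4x4, takes a point from world to camera coordinates). Camera axes: x right, y down, z forward; pixel columns grow to the right and rows downward; lengths in m; the calibration is good to about 2 mm. A picture is of the moment at which its call begins. There is no depth.
A pose or a line that the arm cannot do raises env.MotionError and nothing moves.
- job.hand_in(): hands the job in, once; it reports no verdict.
The state is a dict: "clock": time; "joints": joint angles; "qvel": joint speeds; "joint_efforts": joint torques, N m; "position": TCP position; "ee_rot": TCP orientation; "contact_force": force on the tool from outside, world axes, zero at the start; "ft_torque": the same for the moment, N m; "finger_gap": opening from 0.0 (shut) to 1.0 (fully open).
Only numpy, scipy, OpenCV 4.12 (cv2) and the standard library are available. Lean on these libraries where they do the work, as an engineer would, in place of code of your own. Each camera call takes 0.05 s, during which the arm holds its last target.

### The job

Raise the back rest of the wooden display stand by its steel bar until the prop drops behind the last tooth, let it down gently until it is held at its steepest notch, and let go. Then slide the vise jaw open and, once the board stands free in it, lift the finished circuit board out and lean it on the stand, foot on the ledge, back flat against the rest, components facing outwards, about in the middle of the ledge. Do not let the back rest or the board drop or fall over, and leave the other things on the table where they are.

Things in the scene. Friction and masses are not known exactly. Their poses are not given: they have to be found in the camera images.
- stand: Light wooden display stand, fixed to the table: base 270 x 160 mm with two notched rails (four saw teeth each, 9 mm high, 25 mm apart), hinged back rest, gravity prop. Origin on the table under the hinge axis, which is 33 mm up; x is the way it faces (level, away from the robot), y along the hinge, z up. Base from 238 mm behind (-x) to 32 mm ahead.
- rest (a joint): Angle of the back rest above level (rad), grows as its free end is raised. Held by the prop it stands at 0.47 (start), 0.70, 0.88 or 1.05, the last and steepest notch. The prop drops behind the last tooth as the rest passes about 1.10; stop at 1.30. Only the prop holds it: let go between notches it falls to the notch below. 0.4 kg.
- bar (a point): Middle of the round steel bar (12 mm thick, 114 mm free length, along the hinge direction) across the free end of the back rest, 140 mm from the hinge axis: the bar to lift by. The rest is open for 59 mm below the bar, between its side rails.
- ledge (a point): Middle of the inner corner of ledge and back rest, 6 mm out from the hinge axis, square to the face. Axes turn with the rest: x down the slope (from bar to ledge), y along the ledge, z square out of the face. The board's foot rests on plane x = 0, its back on plane z = 0 (the bar touches it too). Ledge 138 mm wide, 34 mm deep, clear depth 28 mm, then a 4 mm high lip.
- prop_foot (a point): Middle of the prop's foot, a wooden crossbar 10 mm thick, 112 mm long. The prop, 130 mm long, hangs from the rest 100 mm from the hinge axis, slopes down towards the robot and drags over the saw teeth by its own weight. In the last notch the foot is 129 mm behind the hinge axis, 17 mm above the table.
- vise: Blue bench vise fixed to the table, jaws 100 mm wide, their tops 62 mm above the table. Origin on the table under the middle of the clamped board; x from the sliding jaw (robot side) to the fixed jaw, y along the jaws, z up. The bed the board stands on is 22 mm above the table.
- jaw (a joint): Travel of the sliding jaw (m): about 0 closed on the board, grows as it slides along the vise's -x, end at 0.040. It slides stiffly (about 6 N) and stays where it is left.
- jaw_knob (a point): Middle of the upright black round knob on the sliding jaw, 28 mm across and 26 mm high (60 to 86 mm above the table), 62 mm behind the board's back face when closed; the knob to pull the jaw by. Free all round except towards the board.
- board: Finished circuit on plywood, upright in the closed vise: 110 mm wide (y), 190 tall (z), 15 thick (x), 0.28 kg. Origin mid lower edge, 7.5 mm from front and back. +x out of the front, towards the fixed jaw, with green circuit, lamps, battery holder and switch up to 20 mm proud, 50 to 140 mm above the lower edge; top 50 mm bare, back flat. With the jaw open it stands freely.
- board_top (a point): Middle of the board's upper edge, 190 mm above its origin along the board's z.
- board_front (a point): A point 20 mm in front of the board's middle plane, 95 mm above its lower edge: tells which side is the front.
- sorter: Open orange sorting box 150 x 90 x 32 mm, between the vise and the stand; to be left where it is. Origin under its middle.
- spool: Reel of solder, green flanges 56 mm across, 36 mm high, between the vise and the stand; to be left where it is. Origin under its middle.
- can: Blue tin can, 100 mm across, 125 mm high; to be left where it is. Origin under its middle.
- cutters: Side cutters with red grips, about 130 mm long, lying; to be left where it is. Origin under its middle.
- knife: Yellow utility knife, 140 mm long, lying; to be left where it is. Origin under its middle.
- screwdriver: Red screwdriver, 170 mm long, lying; to be left where it is. Origin under its middle.
Things that resemble listed ones, but are neither listed nor needed, are in the scene too. Of the things that look like the board, the largest one is meant.

How it is judged:
On the way, in this order (a step that is already met when the one before it is completed fails the run):
1. the back rest is held by its prop in the steepest notch, let go (value of joint rest between 1.01 and 1.09 rad and velocity of joint rest between -0.05 and 0.05 rad/s and contact force between the fingers and stand below 0.5 N), for 0.3 s.
2. the vise jaw is open by 6 mm or more, the board still standing upright in it (value of joint jaw above 0.006 m and distance between board and vise below 0.04 m and angle between board's own z axis and vertical below 0.25 rad), for 0.2 s.
3. the board is lifted out of the vise in the gripper (height (world z) of board above 0.07 m and contact force between the fingers and board above 0.5 N), for 0.1 s.
At the end, for the whole second after the job is handed in: The back rest is held in its steepest notch (1.05 rad, within 0.04) and the board rests on it: lower edge on the ledge within 6 mm, back flat on the rest within 6 mm at foot and top, front outwards, within 22 mm of the ledge's middle, at rest (value of joint rest between 1.01 and 1.09 rad and velocity of joint rest between -0.05 and 0.05 rad/s and x of board in the frame of ledge between -0.006 and 0.004 m and y of board in the frame of ledge between -0.022 and 0.022 m and z of board in the frame of ledge between 0.002 and 0.014 m and x of board_top in the frame of ledge below -0.18 m and z of board_top in the frame of ledge between 0.002 and 0.015 m and z of board_front in the frame of ledge above 0.018 m and linear speed of board below 0.02 m/s); the robot touches nothing.
It fails at once if the back rest is let drop (falls faster than 1.2 rad/s) (velocity of joint rest below -1.2 rad/s).
It fails at once if the board falls over or drops while nothing holds it (turns faster than 2.5 rad/s or moves faster than 0.5 m/s) ((angular speed of board above 2.5 rad/s or linear speed of board above 0.5 m/s) and contact force between the fingers and board below 0.3 N).
It fails at once if another thing on the table is moved by more than 30 mm (distance of any of sorter, spool, can, cutters, knife, screwdriver from where it was at the start of the episode above 0.03 m).
It also fails if it takes over 70 s, if anything falls off the work surface, if the arm or the gripper's body presses on something with over 40 N, if the wrist force passes 120 N, or if a joint passes its speed limit or range.

## Working session

There is one attempt and no reset: what is moved stays moved. The work goes in short steps, each a Python script; the robot and the scene stay as the last script left them, time stands still between calls to the robot, and variables do not carry over. Pictures are saved under pics/ and viewed, and the job is handed in when it is done.

```bash
mkdir -p pics; ls
cat > h.py <<'E'
from bench import env, kinematics, monitor, eyes, job
import numpy as np, cv2
from scipy.spatial.transform import Rotation as R
def snap(name, tag):
    f=eyes.grab_frame(name); cv2.imwrite(f'pics/{tag}.png', f['frame'][:,:,::-1]); np.savez(f'pics/{tag}.npz',**f); return f
def load(tag): return dict(np.load(f'pics/{tag}.npz'))
def proj(f,P):
    P=np.atleast_2d(P); V=f['view']; c=P@V[:3,:3].T+V[:3,3]; s=c[:,:2]/c[:,2:]
    s=s*(1+f['k1']*(s**2).sum(1,keepdims=True)); K=f['mtx']
    return s@K[:2,:2].T+K[:2,2]
def ray(f,uv):
    K=f['mtx']; d=(np.array(uv,float)-K[:2,2])/[K[0,0],K[1,1]]; s=d.copy()
    for _ in range(30): s=d/(1+f['k1']*(s@s))
    V=f['view']; Rm=V[:3,:3]; o=-Rm.T@V[:3,3]; return o, Rm.T@np.r_[s,1]
def atz(f,uv,z):
    o,d=ray(f,uv); return o+d*(z-o[2])/d[2]
def tri(f1,u1,f2,u2):
    o1,d1=ray(f1,u1);o2,d2=ray(f2,u2)
    A=np.c_[d1,-d2]; t=np.linalg.lstsq(A,o2-o1,rcond=None)[0]
    a,b=o1+d1*t[0],o2+d2*t[1]; return (a+b)/2,np.linalg.norm(a-b)
E
python3 - <<'E'
from h import *
for n in("scene","top"):
    f=snap(n,n+"0"); V=f['view'];print(n,f['mtx'].tolist(),f['k1'],-V[:3,:3].T@V[:3,3],V[:3,:3].round(3).tolist())
print(monitor.sense(),env.hold_point_z)
E
```

```text
pics
scene [[553.8260300620478, 0.0, 310.52259758390335], [0.0, 553.8260300620478, 241.7506484589235], [0.0, 0.0, 1.0]] -0.1279486467236537 [ 1.51107038 -0.63961339  0.94073585] [[0.539, 0.842, -0.023], [0.463, -0.32, -0.826], [-0.703, 0.435, -0.562]]
top [[583.2559578280735, 0.0, 322.81388974235347], [0.0, 583.2559578280735, 243.74189246001288], [0.0, 0.0, 1.0]] -0.002011019285555151 [ 0.24423167 -0.00429348  1.51573709] [[-0.077, -0.997, -0.003], [-0.976, 0.076, -0.206], [0.206, -0.013, -0.979]]
{'clock': 0.1, 'joints': array([-1.48843619e+00,  3.13378839e-01,  1.49834894e+00,  2.47590880e-06,
        1.33101714e+00, -2.23427666e-01]), 'qvel': array([ 0.00076655, -0.00044404, -0.00169285,  0.00091899,  0.00026135,
        0.00032622]), 'joint_efforts': array([ 3.67385233e-03, -4.12895930e+01, -2.60141015e+01, -9.91760658e-05,
        3.00637170e-03, -7.44170592e-07]), 'position': array([ 0.15800414, -0.50041829,  0.23080467]), 'ee_rot': array([ 0.41832609,  0.57058288, -0.41770968,  0.57005007]), 'contact_force': array([ 0.22125418, -0.21294776,  0.43260277]), 'ft_torque': array([-0.03116527, -0.02215021, -0.04550778]), 'finger_gap': 1.000789747422566} 0.0187
```

View pics/scene0.png

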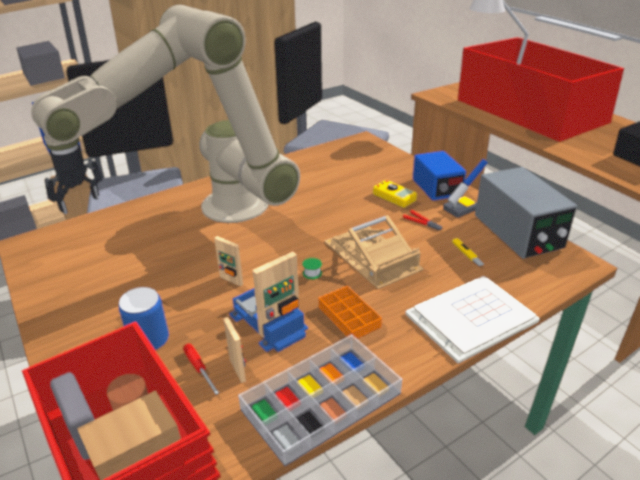

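View pics/top0.png

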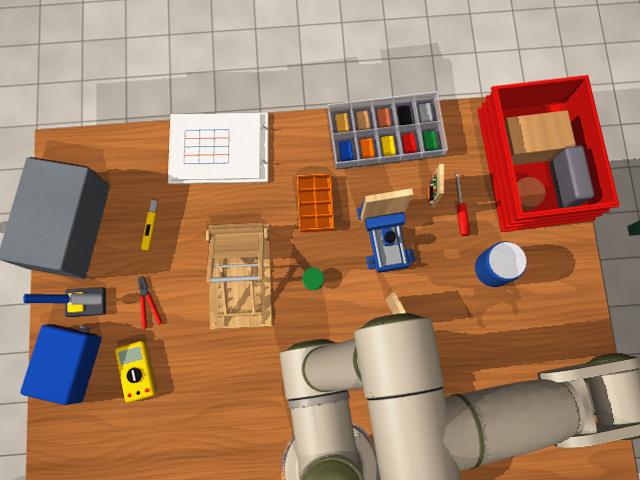

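The scene view shows the stand at about (375,250), the vise with the board at (277,300), and small decoy boards at (229,260) and (235,350). In the top view the stand is at (240,275), the vise at (388,243) and the spool at (312,278). I'll zoom in next.

Run:
```python
import cv2
a=cv2.imread('pics/top0.png');b=cv2.imread('pics/scene0.png')
def c(im,x,y,w,h,s,n): cv2.imwrite('pics/'+n,cv2.resize(im[y:y+h,x:x+w],None,fx=s,fy=s,interpolation=cv2.INTER_CUBIC))
c(a,190,210,100,130,6*0.75,'c1.png')
c(a,340,170,120,150,4,'c2.png')
c(b,310,200,120,100,6,'c3.png')
c(b,205,225,120,140,4,'c4.png')
```

```text
(no output)
```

View pics/c1.png

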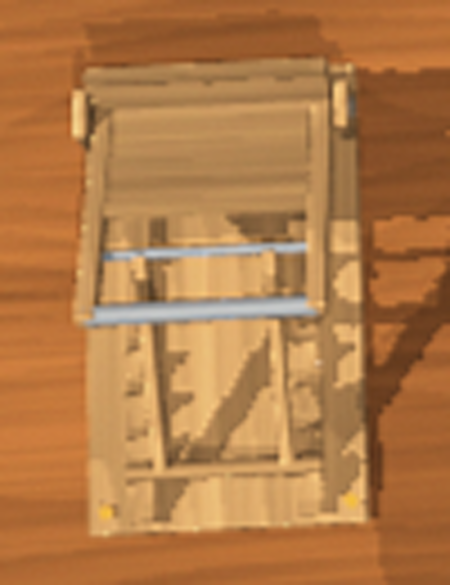

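View pics/c2.png

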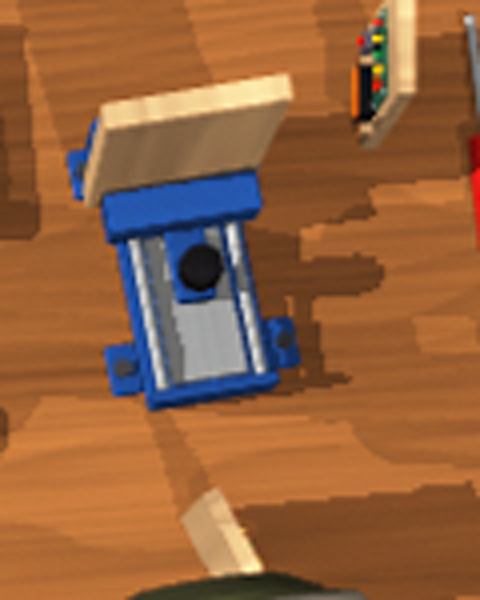

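View pics/c3.png

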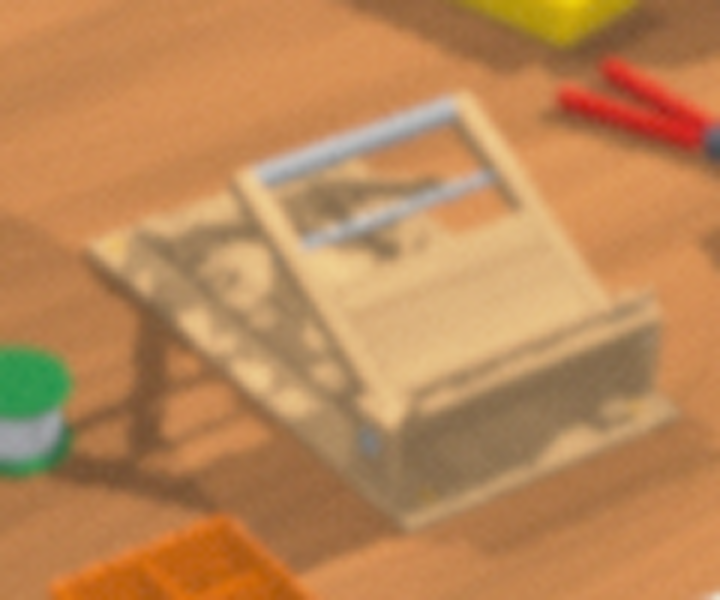

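View pics/c4.png

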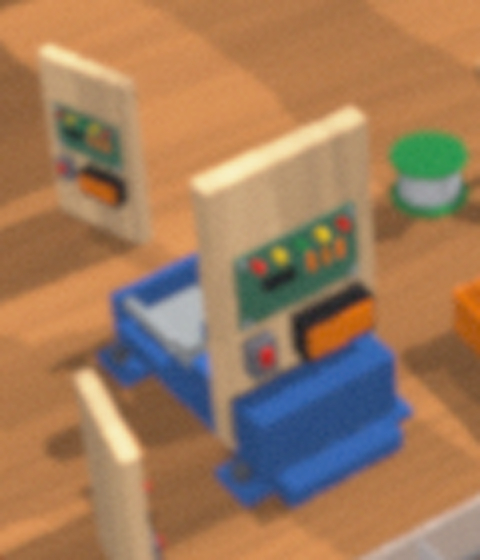

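```bash
cat > fit.py <<'E'
from h import *
from scipy.optimize import least_squares
T=load('top0');S=load('scene0')
def tp(P,p): 
    c,s=np.cos(p[2]),np.sin(p[2]); P=np.atleast_2d(P); return np.c_[P[:,0]*c-P[:,1]*s+p[0],P[:,0]*s+P[:,1]*c+p[1],P[:,2]]
def fit(obs,p0):
    def r(p): return np.concatenate([(proj(f,tp(P,p))-uv).ravel() for f,P,uv in obs])
    s=least_squares(r,p0,loss='soft_l1'); print(s.x.round(4)); print(r(s.x).reshape(-1,2).round(1).tolist()); return s.x
c1=lambda u,v:np.array([190+u/4.5,210+v/4.5]);c2=lambda u,v:np.array([340+u/4,170+v/4])
c3=lambda u,v:np.array([310+u/6,200+v/6]);c4=lambda u,v:np.array([205+u/4,225+v/4])
th=.47;B=np.array([-.14*np.cos(th),0,.033+.14*np.sin(th)])
if __name__=='__main__':
    e=np.array([0,.06,0])
    st=fit([(T,B,c1(203,313)),(T,[-.238,.08,.01],c1(90,533)),(T,[-.238,-.08,.01],c1(370,520)),
      (S,B-e,c3(256,173)),(S,B+e,c3(460,103)),(S,[.032,-.08,0],c3(410,528)),(S,[.032,.08,0],c3(675,412)),(S,[-.238,-.08,.01],c3(90,245))],[.45,.15,0])
    print('bar',tp(B,st))
    a,b=.0075,.055;h=.212
    bd=fit([(T,[a,b,h],c2(100,105)),(T,[a,-b,h],c2(290,75)),(T,[-a,b,h],c2(103,122)),(T,[-a,-b,h],c2(291,94)),
      (S,[a,-b,h],c4(200,192)),(S,[a,b,h],c4(366,122)),(S,[-a,-b,h],c4(191,181)),(S,[-a,b,h],c4(354,108)),(T,[-.0695,0,.086],c2(200,266))],[.5,-.2,0])
    print('knob',tp([-.0695,0,.073],bd), atz(T,c2(200,266),.086))
    for n,uv,z in[('spool',(312.5,278.5),.036),('spool side edge',(312.5,267.5),.036),('sorter',(315,202),.03),('sorterR',(334,200),.03),('can',(508,256),.125),('decoy',(397,300),.1),('spoolleft',(301,279),.036)]: print(n,atz(T,uv,z).round(3))
    u,v=atz(T,(312,278),.036),proj(S,atz(T,(312.5,278.5),.036)); print(v)
E
python3 fit.py
```

```text
[ 0.5966  0.197  -0.0197]
[[-0.6, -0.8], [-0.4, 0.8], [-0.2, 0.0], [-1.0, 1.0], [-1.0, 0.1], [0.1, 0.8], [1.4, 0.3], [-0.9, -2.0]]
bar [[0.47177224 0.19941868 0.09640408]]
[ 0.6224 -0.1853  0.0768]
[[0.5, -1.1], [-0.4, -0.6], [0.9, 0.8], [0.5, 0.7], [0.8, 0.1], [0.3, -0.9], [-0.6, -0.4], [-0.5, -0.4], [-1.2, -1.1]]
knob [[ 0.55309793 -0.19062752  0.073     ]] [ 0.55008941 -0.19334229  0.086     ]
spool [0.467 0.009 0.036]
spool side edge [0.495 0.007 0.036]
sorter [ 0.67  -0.013  0.03 ]
sorterR [ 0.672 -0.063  0.03 ]
can [ 0.471 -0.468  0.125]
decoy [ 0.388 -0.193  0.1  ]
spoolleft [0.468 0.038 0.036]
[[312.07486669 262.21076669]]
```

```bash
cat >> h.py <<'E'
ST=np.array([.5966,.197,-.0197]); BD=np.array([.6224,-.1853,.0768])
def quat(phi,psi,flip=1,side=False):
    c,s=np.cos(psi),np.sin(psi)
    x=np.array([np.cos(phi)*c,np.cos(phi)*s,-np.sin(phi)])
    z=np.array([-s,c,0.]) if side else np.array([np.sin(phi)*c,np.sin(phi)*s,np.cos(phi)])
    z=z*flip
    return R.from_matrix(np.c_[x,np.cross(z,x),z]).as_quat(), x
def tf(P,p=ST):
    c,s=np.cos(p[2]),np.sin(p[2]); P=np.array(P); return np.array([P[0]*c-P[1]*s+p[0],P[0]*s+P[1]*c+p[1],P[2]])
def bar(th): return tf([-.14*np.cos(th),0,.033+.14*np.sin(th)])
HP=env.hold_point_z
def barpose(th,rel=.6,flip=1,back=0.,phi=None):
    q,x=quat(th+rel if phi is None else phi,ST[2],flip); return bar(th)+x*(HP-back),q
def st(): 
    s=monitor.sense(); print('t',round(s['clock'],2),'p',s['position'].round(4),'F',s['contact_force'].round(1),'gap',round(s['finger_gap'],3)); return s
E
python3 - <<'E'
from h import *
def t(n,p,q):
    j=kinematics.ik(p,q); print(n,p.round(3),None if j is None else j.round(2))
for fl in(1,-1):
    for th in(.47,.8,1.12):
        for b in(0,.1): t((fl,th,b),*barpose(th,.6,fl,b))
    for phi in(1.0,1.3):
        q,x=quat(phi,BD[2],fl,True); k=tf([-.0695,0,.083],BD); t(('knob',fl,phi),k+x*HP,q)
    q,x=quat(np.pi/2,BD[2],fl); t(('board',fl),tf([0,0,.194],BD)+x*HP,q); t(('up',fl),tf([0,0,.43],BD)+x*HP,q)
    q,x=quat(1.05,ST[2],fl); n=np.array([np.sin(1.05),np.cos(1.05)])
    for du,dn in((0,0),(.05,.06),(.2,.05)):
        r=np.array([0,.033])+n*(.0135+dn)+np.array([-np.cos(1.05),np.sin(1.05)])*(.172+du)
        t(('place',fl,du,dn),tf([r[0],0,r[1]])+x*HP,q)
E
```

```text
(1, 0.47, 0) [0.481 0.199 0.08 ] [ 0.23  0.34  2.03 -0.4   0.31  0.6 ]
(1, 0.47, 0.1) [0.433 0.2   0.168] [ 0.26  0.09  2.05 -0.26  0.53  0.47]
(1, 0.8, 0) [0.502 0.199 0.115] [ 0.18  0.39  1.73 -0.04  0.86  0.22]
(1, 0.8, 0.1) [0.485 0.199 0.214] [ 0.18  0.24  1.65 -0.04  1.08  0.22]
(1, 1.12, 0) [0.533 0.198 0.141] [0.14 0.57 1.37 0.02 1.35 0.15]
(1, 1.12, 0.1) [0.548 0.198 0.239] [0.14 0.52 1.18 0.02 1.59 0.15]
('knob', 1, 1.0) [ 0.563 -0.19   0.067] None
('knob', 1, 1.3) [ 0.558 -0.19   0.065] [-0.6   0.53  1.69  0.25  0.73 -2.42]
('board', 1) [ 0.622 -0.185  0.175] [-0.47  0.63  1.16 -0.    1.35 -0.55]
('up', 1) [ 0.622 -0.185  0.411] [-0.47  0.62  0.58 -0.    1.94 -0.55]
('place', 1, 0, 0) [0.532 0.198 0.173] [ 0.2   0.26  1.83 -0.21  0.55  0.37]
('place', 1, 0.05, 0.06) [0.559 0.198 0.246] [ 0.19  0.22  1.67 -0.15  0.75  0.29]
('place', 1, 0.2, 0.05) [0.476 0.199 0.371] [ 0.23 -0.02  1.62 -0.14  1.05  0.29]
(-1, 0.47, 0) [0.481 0.199 0.08 ] [ 0.23  0.34  2.03 -0.4   0.31 -2.55]
(-1, 0.47, 0.1) [0.433 0.2   0.168] [ 0.26  0.09  2.05 -0.26  0.53 -2.67]
(-1, 0.8, 0) [0.502 0.199 0.115] None
(-1, 0.8, 0.1) [0.485 0.199 0.214] None
(-1, 1.12, 0) [0.533 0.198 0.141] None
(-1, 1.12, 0.1) [0.548 0.198 0.239] None
('knob', -1, 1.0) [ 0.563 -0.19   0.067] [-0.69  0.48  1.88  0.86  0.52  0.09]
('knob', -1, 1.3) [ 0.558 -0.19   0.065] [-0.6   0.53  1.69  0.25  0.73  0.72]
('board', -1) [ 0.622 -0.185  0.175] [-0.47  0.63  1.16 -0.    1.35  2.6 ]
('up', -1) [ 0.622 -0.185  0.411] [-0.47  0.62  0.58 -0.    1.94  2.6 ]
('place', -1, 0, 0) [0.532 0.198 0.173] [ 0.2   0.26  1.83 -0.21  0.55 -2.77]
('place', -1, 0.05, 0.06) [0.559 0.198 0.246] [ 0.19  0.22  1.67 -0.15  0.75 -2.85]
('place', -1, 0.2, 0.05) [0.476 0.199 0.371] [ 0.23 -0.02  1.62 -0.14  1.05 -2.85]
```

```bash
python3 - <<'E'
from h import *
s=st(); env.movel(np.array([.2,-.47,.30]),velocity=.3)
p,q=barpose(.47,.75,1,.12); env.reach(p,q); st()
p,q=barpose(.47,.75,1,.03); env.movel(p,velocity=.2); st()
snap('scene','s1'); snap('top','t1')
E
python3 - <<'E'
import cv2
a=cv2.imread('pics/s1.png')[150:310,280:460];cv2.imwrite('pics/s1c.png',cv2.resize(a,None,fx=4,fy=4)[:600])
E
```

```text
t 0.1 p [ 0.158  -0.5004  0.2308] F [ 0.2 -0.2  0.4] gap 1.001
t 3.08 p [0.4374 0.1997 0.1916] F [-0.4 -0.6  0.6] gap 0.997
t 3.67 p [0.4682 0.1995 0.1077] F [-0.2 -0.6  0. ] gap 0.997
```

View pics/s1c.png

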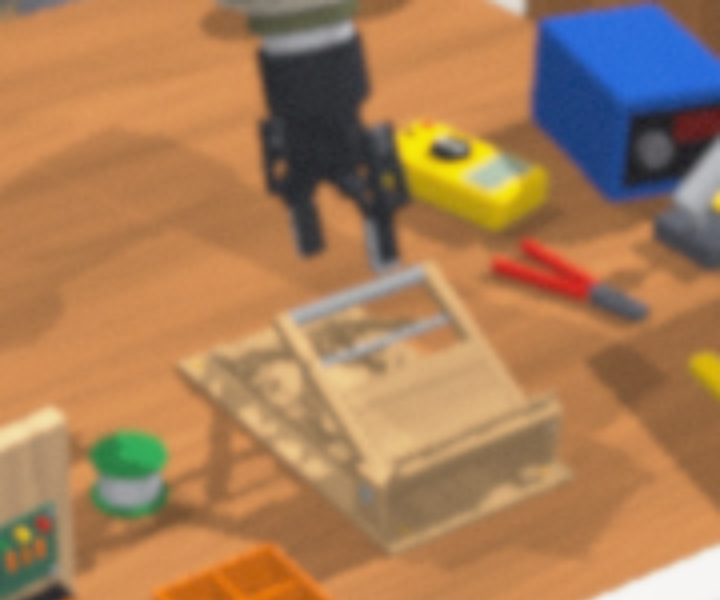

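The crop shows the open fingers straddling the bar line. Their mid is at (345,258), about 25 mm short of the bar's middle at (362,295), as planned. Next I grip and lift.

Run:
```python
from h import *
p,q=barpose(.47,.75,1,0); print(env.movel(p,velocity=.08,guard=15)); st()
env.close_gripper(30); st()
snap('scene','s2')
for th in(.50,.54,.58):
    rel=.75-.25*(th-.47)/.65
    p,q=barpose(th,rel); env.movel(p,velocity=.05,frame=q); s=st()
    if np.linalg.norm(s['contact_force'])>40: break
```

```text
False
t 4.3 p [0.4782 0.1994 0.079 ] F [-0.1 -0.6  0.5] gap 0.997
t 4.97 p [0.4783 0.1994 0.079 ] F [-0.  -0.8  1.5] gap 0.129
t 5.27 p [0.4797 0.1993 0.0822] F [ 0.2  0.6 -1.7] gap 0.128
t 5.53 p [0.4819 0.1992 0.0867] F [ 0.1  0.9 -2.2] gap 0.127
t 5.78 p [0.4843 0.1992 0.0913] F [-0.6  0.  -2.4] gap 0.13
```

```bash
python3 - <<'E'
from h import *
for th in np.r_[np.arange(.65,1.10,.08),1.13,1.15]:
    rel=.75-.25*(th-.47)/.65
    p,q=barpose(th,rel); env.movel(p,velocity=.06,frame=q); s=st()
    if np.linalg.norm(s['contact_force'])>40: break
snap('scene','s3'); snap('top','t3')
E
python3 - <<'E'
import cv2
a=cv2.imread('pics/s3.png')[150:300,280:460];cv2.imwrite('pics/s3c.png',cv2.resize(a,None,fx=4,fy=4)[:600])
a=cv2.imread('pics/t3.png')[200:350,180:330];cv2.imwrite('pics/t3c.png',cv2.resize(a,None,fx=4,fy=4)[:600])
E
```

```text
t 6.08 p [0.489  0.1991 0.0992] F [-4.1  0.1  0.3] gap 0.129
t 6.41 p [0.4951 0.1989 0.1077] F [-6.5 -0.9  1.9] gap 0.128
t 6.73 p [0.5019 0.1987 0.1158] F [-9.2 -1.5  5.8] gap 0.125
t 7.06 p [0.5094 0.1985 0.1235] F [-11.1  -1.6   9.4] gap 0.126
t 7.38 p [0.5182 0.1983 0.1306] F [-8.4 -2.6  9.8] gap 0.127
t 7.71 p [0.5267 0.1981 0.1366] F [-9.3 -1.8 10.8] gap 0.123
t 8.03 p [0.5363 0.1978 0.142 ] F [-7.  -2.5 10.5] gap 0.124
t 8.28 p [0.5385 0.1977 0.1431] F [-6.2 -3.6 10.9] gap 0.13
```

View pics/s3c.png

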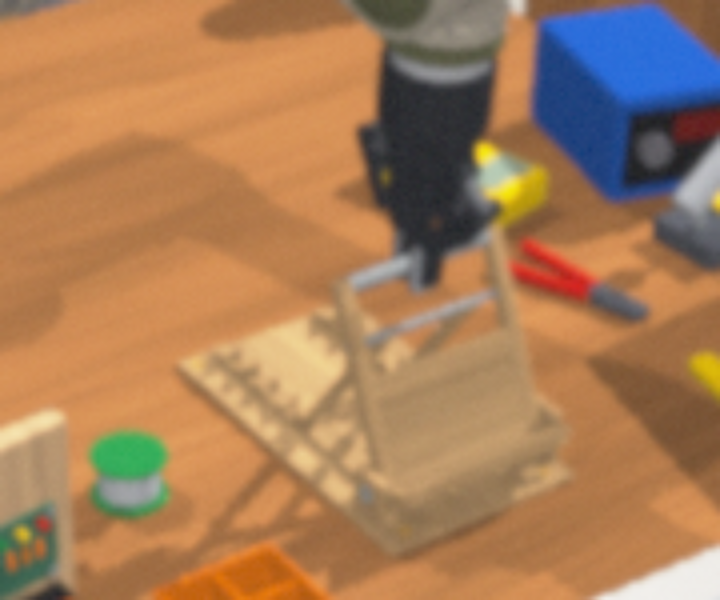

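View pics/t3c.png

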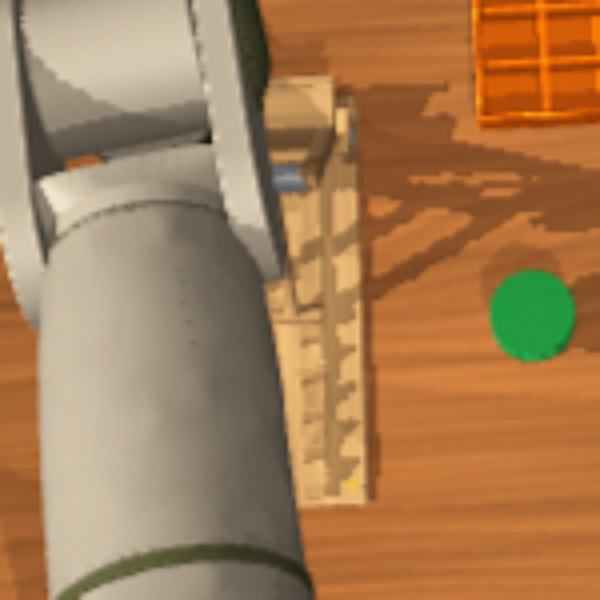

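```bash
python3 - <<'E'
from h import *
f=load('t3'); P=atz(f,(180+300/4,200+318/4),.02); d=P[:2]-ST[:2]; c,s=np.cos(ST[2]),np.sin(ST[2]); print(P,d@[c,s],d@[-s,c])
f3=load('s3'); print(proj(f3,[bar(1.15),bar(1.10),bar(1.2)]),'seen mid approx',280+422/4,150+262/4)
for th in np.arange(1.13,1.035,-.015):
    rel=.75-.25*(th-.47)/.65
    p,q=barpose(th,rel); env.movel(p,velocity=.03,frame=q); s=st(); 
    if abs(s['contact_force'][2]-10.9)>12: break
f=snap('top','t4');snap('scene','s4')
E
python3 - <<'E'
import cv2
a=cv2.imread('pics/t4.png')[200:350,180:330];cv2.imwrite('pics/t4c.png',cv2.resize(a,None,fx=4,fy=4)[:600])
E
```

```text
[0.47787766 0.15766406 0.02      ] -0.1179244342768896 -0.0416669813872024
[[384.82550721 214.44657972]
 [383.32920432 214.3828226 ]
 [386.36065511 214.63586985]] seen mid approx 385.5 215.5
t 8.63 p [0.5358 0.1978 0.1418] F [-5.  -2.7  9.6] gap 0.128
t 8.88 p [0.5341 0.1979 0.1409] F [-6.2 -3.  10. ] gap 0.127
t 9.13 p [0.5325 0.1979 0.1399] F [-5.7 -2.6 10.4] gap 0.13
t 9.38 p [0.5308 0.198  0.139 ] F [-4.6 -2.2  9.5] gap 0.127
t 9.63 p [0.5292 0.198  0.138 ] F [-4.9 -2.2 10. ] gap 0.125
t 9.88 p [0.5277 0.1981 0.1371] F [-5.8 -2.8  9.5] gap 0.126
t 10.13 p [0.5276 0.1981 0.1369] F [ 0.  -2.4 11.1] gap 0.126
```

View pics/t4c.png

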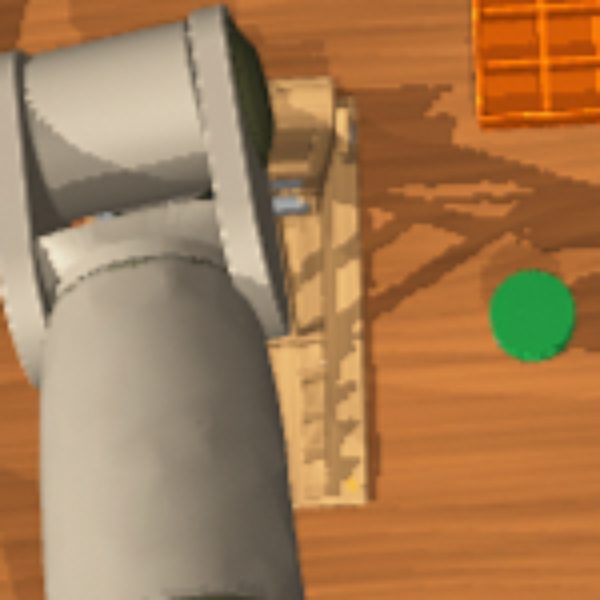

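```bash
python3 - <<'E'
from h import *
env.release(); s=st(); 
x=R.from_quat(s['ee_rot']).as_matrix()[:,0]; print(x)
env.movel(s['position']-x*.13,velocity=.2); env.hold(.3); st()
f=snap('top','t5');snap('scene','s5')
E
python3 - <<'E'
import cv2
a=cv2.imread('pics/t5.png')[200:350,180:330];cv2.imwrite('pics/t5c.png',cv2.resize(a,None,fx=4,fy=4)[:600])
a=cv2.imread('pics/s5.png')[150:300,280:460];cv2.imwrite('pics/s5c.png',cv2.resize(a,None,fx=4,fy=4)[:600])
E
```

```text
t 10.94 p [0.5258 0.1984 0.135 ] F [ 0.1 -0.5  0.6] gap 1.001
[ 6.53708309e-05 -1.24706758e-05 -9.99999998e-01]
t 12.04 p [0.5256 0.1984 0.2644] F [0.2 0.3 0.1] gap 0.996
```

View pics/t5c.png

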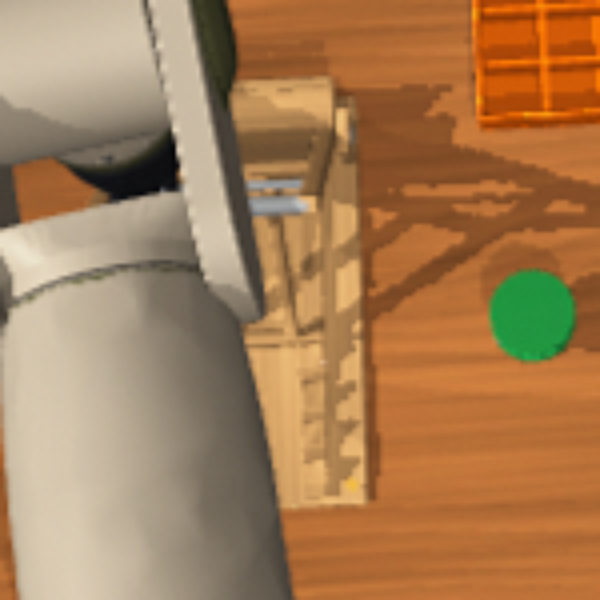

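View pics/s5c.png

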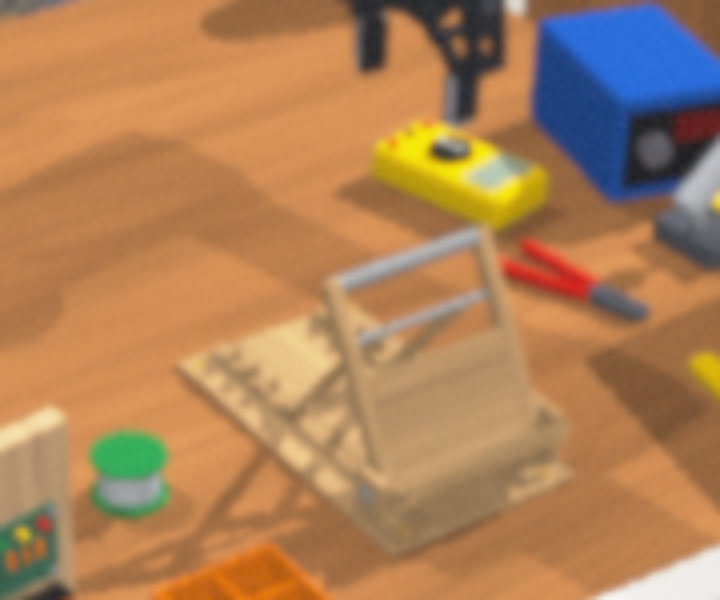

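Step 1 looks done. The rest stands steep, with the bar in the scene crop from (338,285) to (487,233), and the prop foot sits behind the last tooth at (270,337) in the top crop. I'll check the stand fit with the rest at 1.05, then move to the knob.

Run:
```python
from h import *
import fit
T=load('t5');S=load('s5')
c5=lambda u,v:np.array([280+u/4,150+v/4]); t5=lambda u,v:np.array([180+u/4,200+v/4])
from fit import *
th=1.05;B=np.array([-.14*np.cos(th),0,.033+.14*np.sin(th)]);e=np.array([0,.06,0])
print(proj(S,[tp(B-e,ST)[0],tp(B+e,ST)[0]]),c5(338,285),c5(487,233), 'top end',proj(T,tp(B-np.array([0,.057,0]),ST)),t5(305,207))
c1=fit.c1;c3=fit.c3;B0=fit.B
st_=fit.fit([(fit.T,B0,c1(203,313)),(fit.T,[-.238,.08,.01],c1(90,533)),(fit.T,[-.238,-.08,.01],c1(370,520)),(fit.S,B0-e,c3(256,173)),(fit.S,B0+e,c3(460,103)),(fit.S,[.032,-.08,0],c3(410,528)),(fit.S,[.032,.08,0],c3(675,412)),(fit.S,[-.238,-.08,.01],c3(90,245)),
 (S,B-e,c5(338,285)),(S,B+e,c5(487,233)),(T,B-np.array([0,.057,0]),t5(303,207)),(T,[-.129,0,.022],None) ][:11],ST)
# decoys
print('decoy near: ', [atz(load('scene0'),(215,237),z).round(3) for z in(.08,.1,.12,.14)], [atz(load('top0'),(392,293),z).round(3) for z in(.08,.1,.12,.14)])
```

```text
[[363.97721899 220.93770395]
 [399.11783263 208.18700732]] [364.5  221.25] [401.75 208.25] top end [[254.18071131 250.81336606]] [256.25 251.75]Traceback (most recent call last):
  File "<stdin>", line 8, in <module>
AttributeError: 'function' object has no attribute 'c1'
```

```bash
cat >> h.py <<'E'
KN=np.array([.5515,-.192,.085])
def knob(phi=1.35,back=0.,dx=0.):
    q,x=quat(phi,BD[2],-1,True); k=KN-dx*np.array([np.cos(BD[2]),np.sin(BD[2]),0]); return k+x*(HP-back),q
E
python3 - <<'E'
from h import *
p,q=knob(back=.25); env.reach(p,q); st()
p,q=knob(back=.05); env.movel(p,velocity=.25); st()
p,q=knob(); print(env.movel(p,velocity=.06,guard=10)); st()
snap('scene','s6'); snap('top','t6')
E
python3 - <<'E'
import cv2
a=cv2.imread('pics/s6.png')[180:330,180:360];cv2.imwrite('pics/s6c.png',cv2.resize(a,None,fx=4,fy=4)[:600])
a=cv2.imread('pics/t6.png')[150:300,310:460];cv2.imwrite('pics/t6c.png',cv2.resize(a,None,fx=4,fy=4)[:600])
E
```

```text
t 13.62 p [ 0.5013 -0.1951  0.3106] F [0.4 1.1 0.9] gap 0.999
t 14.57 p [ 0.5452 -0.1926  0.1168] F [-0.3  0.4  0.1] gap 1.005
False
t 15.55 p [ 0.5557 -0.1918  0.0671] F [ 0.4 -0.2  0.2] gap 1.003
```

View pics/s6c.png

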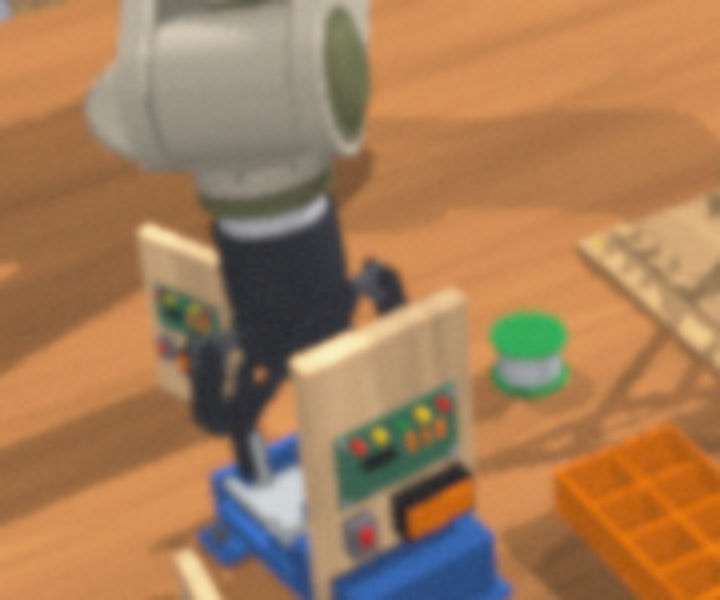

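View pics/t6c.png

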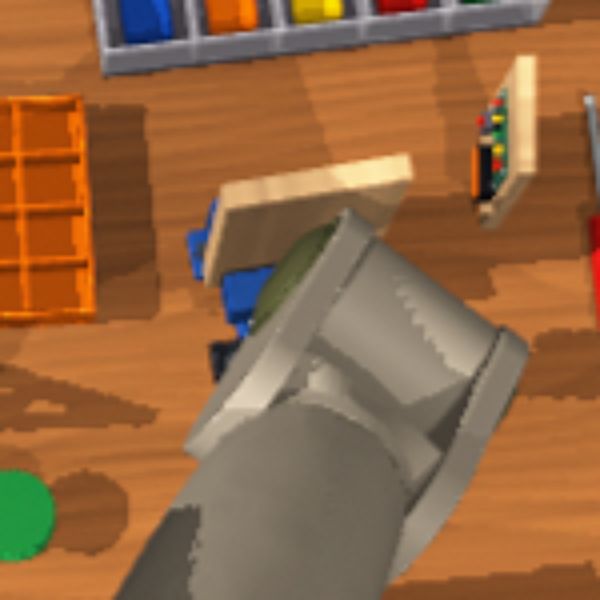

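The gripper straddles the knob behind the board, with its left finger at (255,455) in the scene crop, and it is clear of the board. Next I close it and pull slowly.

```bash
python3 - <<'E'
from h import *
env.close_gripper(50); s=st()
d=np.array([np.cos(BD[2]),np.sin(BD[2]),0])
p0=s['position']
for dx in(.004,.012,.024):
    env.movel(p0-d*dx,velocity=.02); st()
env.hold(.3); st()
snap('scene','s7')
E
python3 - <<'E'
import cv2
a=cv2.imread('pics/s7.png')[200:350,200:380];cv2.imwrite('pics/s7c.png',cv2.resize(a,None,fx=4,fy=4)[:600])
E
```

```text
t 16.22 p [ 0.5557 -0.1933  0.0673] F [-3.2 -7.3  2.4] gap 0.31
t 16.58 p [ 0.552  -0.1937  0.0674] F [ 3.5 -0.6 -2.6] gap 0.307
t 17.13 p [ 0.544  -0.1945  0.0674] F [ 4.9 -2.2 -3. ] gap 0.305
t 17.88 p [ 0.532  -0.1956  0.0674] F [ 4.3 -3.6 -3.8] gap 0.307
t 18.18 p [ 0.532  -0.1956  0.0674] F [ 4.2 -3.6 -3.6] gap 0.304
```

View pics/s7c.png

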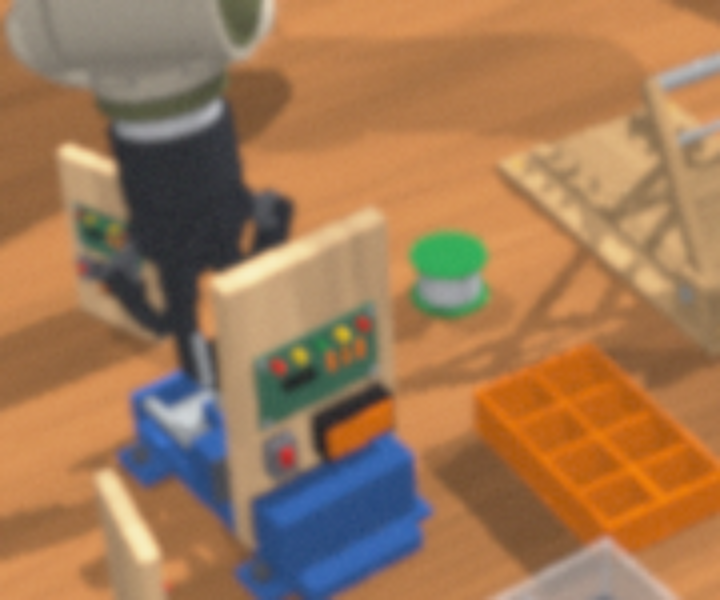

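The jaw is open about 24 mm and the board stands upright, with its top edge from (215,285) to (385,215). I release, retreat and look again.

```bash
python3 - <<'E'
from h import *
env.release(); s=st(); x=R.from_quat(s['ee_rot']).as_matrix()[:,0]
env.movel(s['position']-x*.05,velocity=.12)
env.movel(s['position']-x*.25,velocity=.35)
env.movel(np.array([.42,-.19,.42]),velocity=.35);st()
snap('scene','s8');snap('top','t8')
E
python3 - <<'E'
import cv2
a=cv2.imread('pics/s8.png')[225:365,205:325];cv2.imwrite('pics/s8c.png',cv2.resize(a,None,fx=4,fy=4))
a=cv2.imread('pics/t8.png')[170:320,340:460];cv2.imwrite('pics/t8c.png',cv2.resize(a,None,fx=4,fy=4)[:600])
E
```

```text
t 18.84 p [ 0.5317 -0.1951  0.0673] F [ 0.1 -0.  -0.5] gap 1.001
t 20.63 p [ 0.42   -0.1901  0.4188] F [-0.1 -0.7 -0.9] gap 1.002
```

View pics/s8c.png

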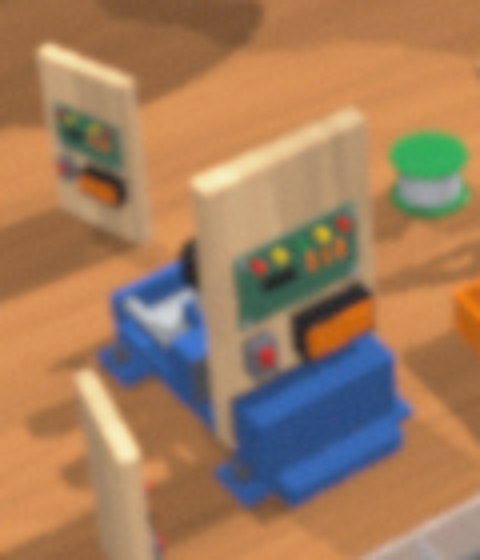

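View pics/t8c.png

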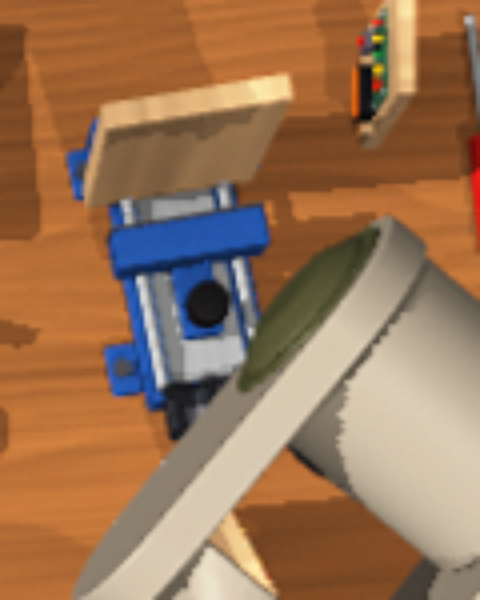

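The jaw is clearly open and the board hasn't moved, with its top edge still from (100,105) to (290,75) in the top crop. Now I grasp the board.

```bash
python3 - <<'E'
from h import *
q,x=quat(np.pi/2,BD[2],1); G=tf([0,0,.194],BD)+x*HP
env.reach(G+[0,0,.1],q); st()
print(env.movel(G,velocity=.1,guard=8)); st()
env.close_gripper(60); st()
snap('scene','s9')
env.movel(G+[0,0,.02],velocity=.04); st()
env.movel(G+[0,0,.09],velocity=.1); st()
snap('scene','s10')
E
python3 - <<'E'
import cv2
a=cv2.imread('pics/s9.png')[200:350,180:330];b=cv2.imread('pics/s10.png')[180:330,180:330]
import numpy as np
cv2.imwrite('pics/s9c.png',cv2.resize(np.hstack([a,b]),None,fx=2.6,fy=2.6))
E
```

```text
t 21.9 p [ 0.6222 -0.1855  0.2755] F [-0.5 -0.4  0.1] gap 1.001
False
t 23.05 p [ 0.6227 -0.1854  0.1761] F [-0.3 -0.4  1.1] gap 0.999
t 23.7 p [ 0.6222 -0.1853  0.1755] F [-2.1 -0.5  2.5] gap 0.164
t 24.4 p [ 0.6223 -0.1854  0.1954] F [-1.7 -0.1 -1.7] gap 0.162
t 25.25 p [ 0.6222 -0.1852  0.2644] F [-0.6  0.6 -3.5] gap 0.169
```

View pics/s9c.png

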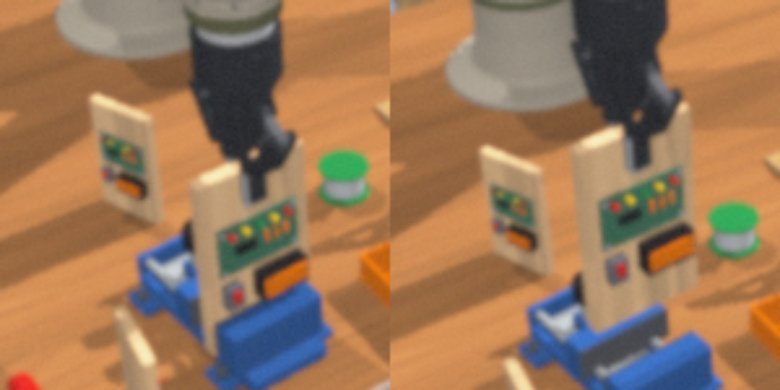

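```bash
cat >> h.py <<'E'
def place(du,dn,dy=0.,th=1.05):
    q,x=quat(th,ST[2],1); n=np.array([np.sin(th),np.cos(th)]); u=np.array([-np.cos(th),np.sin(th)])
    r=np.array([0,.033])+n*(.0135+dn)+u*(.172+du); return tf([r[0],dy,r[1]])+x*HP,q
E
python3 - <<'E'
from h import *
s=st(); env.movel(s['position']+[-.04,0,.16],velocity=.2); st()
p,q=place(.18,.05); env.reach(p,q); st()
p,q=place(.06,.025); env.movel(p,velocity=.15); st()
p,q=place(.02,.008); env.movel(p,velocity=.05); st()
snap('scene','s11');snap('top','t11')
E
python3 - <<'E'
import cv2
a=cv2.imread('pics/s11.png')[140:300,300:460];cv2.imwrite('pics/s11c.png',cv2.resize(a,None,fx=3.75,fy=3.75))
a=cv2.imread('pics/t11.png')[170:320,180:330];cv2.imwrite('pics/t11c.png',cv2.resize(a,None,fx=4,fy=4)[:600])
E
```

```text
t 25.3 p [ 0.6222 -0.1852  0.2643] F [ 0.2  0.2 -3.7] gap 0.165
t 26.27 p [ 0.5823 -0.1851  0.4229] F [-0.6 -0.2 -2.9] gap 0.169
t 27.77 p [0.4865 0.1986 0.3538] F [ 0.3 -1.4 -2.5] gap 0.171
t 28.73 p [0.5242 0.1984 0.2381] F [ 0.3  0.6 -2.5] gap 0.167
t 29.75 p [0.5292 0.1984 0.1944] F [-0.2  0.9 -3.3] gap 0.164
```

View pics/s11c.png

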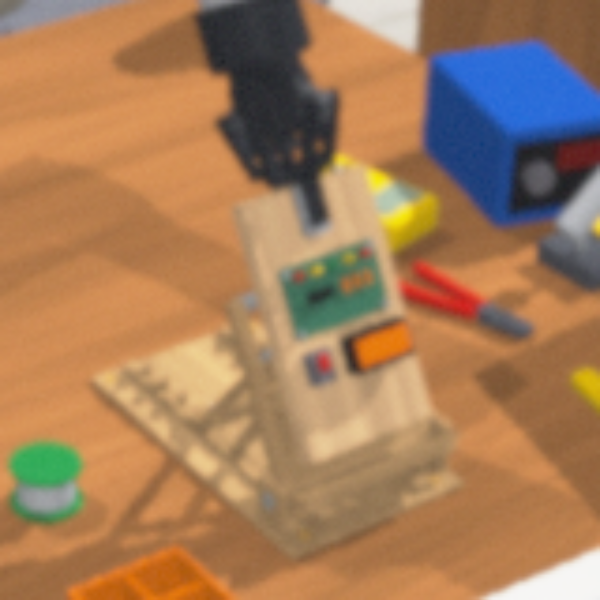

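View pics/t11c.png

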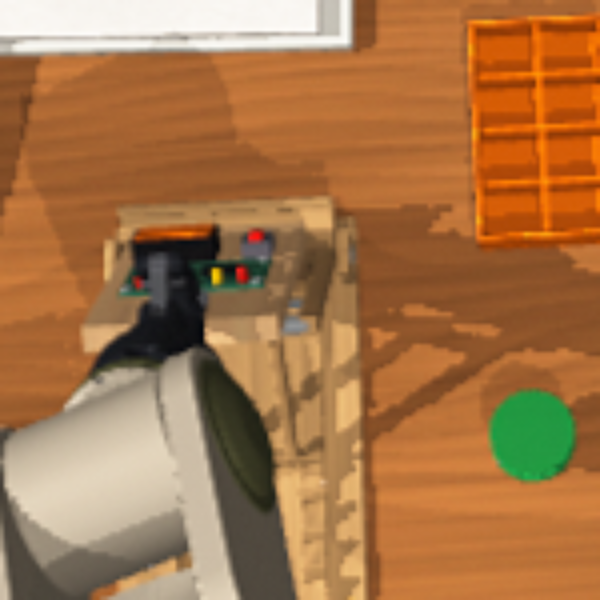

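```bash
cat > bc.py <<'E'
from h import *
def corners(du,dn,dy=0,th=1.05):
    n=np.array([np.sin(th),np.cos(th)]); u=np.array([-np.cos(th),np.sin(th)]); o=[]
    for a,h,b in((.0075,0,-.055),(.0075,0,.055),(.0075,.19,-.055),(.0075,.19,.055),(-.0075,.19,.055)):
        r=np.array([0,.033])+n*(.0135+dn+a)+u*(h+du); o.append(tf([r[0],b+dy,r[1]]))
    return np.array(o)
E
python3 - <<'E'
from bc import *
for tag,o,k in(('s11',(300,140),3.75),('t11',(180,170),4)): print(tag,((proj(load(tag),corners(.02,.008))-o)*k).round(0).tolist())
L=[tf([.0,y,.033]) for y in(-.069,.069)];print(((proj(load('s11'),np.array(L))-(300,140))*3.75).round(0).tolist())
E
```

```text
s11 [[312.0, 462.0], [432.0, 413.0], [241.0, 204.0], [364.0, 162.0], [352.0, 164.0]]
t11 [[306.0, 221.0], [134.0, 230.0], [278.0, 314.0], [82.0, 325.0], [86.0, 351.0]]
[[282.0, 494.0], [429.0, 432.0]]
```

The held board appears where predicted. Its upper left front corner is at (241,204) predicted against (240,207) seen, and it is centred on the ledge. I lower it until it touches.

Run:
```python
from h import *
p,q=place(-.006,.008); print(env.movel(p,velocity=.02,guard=5)); s=st()
u=-R.from_quat(s['ee_rot']).as_matrix()[:,0]
print('du now',(s['position']-place(0,.008)[0])@u)
```

```text
True
t 30.8 p [0.5389 0.1981 0.1757] F [0.2 0.4 0.7] gap 0.168
du now -0.0007815329207509038
```

```bash
python3 - <<'E'
from h import *
s=st(); M=R.from_quat(s['ee_rot']).as_matrix(); x,n=M[:,0],M[:,2]; print(n)
env.movel(s['position']-x*.001,velocity=.02); s=st()
print(env.movel(s['position']-n*.013,velocity=.02,guard=5)); s=st()
print('dn',(s['position']-place(0,0)[0])@n,'du',-(s['position']-place(0,0)[0])@x)
snap('scene','s12');snap('top','t12')
E
python3 - <<'E'
import cv2
a=cv2.imread('pics/s12.png')[140:300,300:460];cv2.imwrite('pics/s12c.png',cv2.resize(a,None,fx=3.75,fy=3.75))
E
```

```text
t 30.8 p [0.5389 0.1981 0.1757] F [0.2 0.4 0.7] gap 0.168
[ 0.86790895 -0.01698919  0.4964327 ]
t 31.05 p [0.5381 0.1981 0.1762] F [ 1.2 -0.4 -2.3] gap 0.168
True
t 31.51 p [0.5327 0.1981 0.1732] F [ 3.6 -0.6 -0.6] gap 0.168
dn 0.0008615491715025173 du 0.00012432466529562213
```

View pics/s12c.png

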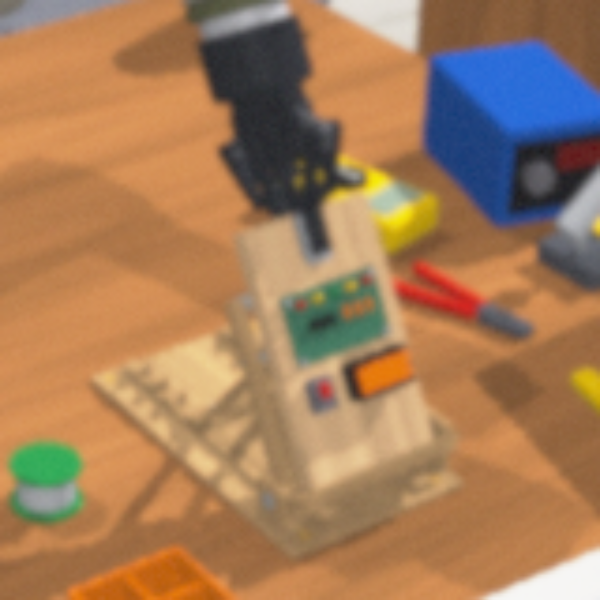

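The board touches the rest at dn 0.9 mm and du 0.1 mm, with its foot behind the lip. I set it down on the ledge and release.

```bash
python3 - <<'E'
from h import *
s=st(); M=R.from_quat(s['ee_rot']).as_matrix(); x,n=M[:,0],M[:,2]
print(env.movel(s['position']+x*.003-n*.0005,velocity=.02,guard=4)); s=st()
env.release(); s=st()
env.movel(s['position']-x*.05,velocity=.08); env.movel(s['position']-x*.16,velocity=.25)
env.reach(np.array([.40,-.1,.40]),quat(1.5,-.25,1)[0]); env.hold(.3); st()
snap('scene','s13');snap('top','t13')
E
python3 - <<'E'
import cv2
from bc import *
a=cv2.imread('pics/s13.png')[140:300,300:460];cv2.imwrite('pics/s13c.png',cv2.resize(a,None,fx=3.75,fy=3.75))
a=cv2.imread('pics/t13.png')[170:320,180:330];cv2.imwrite('pics/t13c.png',cv2.resize(a,None,fx=4,fy=4))
for tag,o,k in(('s13',(300,140),3.75),('t13',(180,170),4)): print(tag,((proj(load(tag),corners(0,0))-o)*k).round(0).tolist())
E
```

```text
t 31.61 p [0.5327 0.1981 0.1731] F [ 3.2 -1.5  1.8] gap 0.17
True
t 31.82 p [0.5342 0.1987 0.1734] F [-6.3 -1.6  6.5] gap 0.168
t 32.5 p [0.5347 0.1986 0.1731] F [0.1 0.3 0.7] gap 0.998
t 35.38 p [ 0.4001 -0.0995  0.3999] F [-0.1 -0.5  0.4] gap 1.003
s13 [[313.0, 488.0], [432.0, 438.0], [242.0, 232.0], [365.0, 190.0], [353.0, 192.0]]
t13 [[309.0, 224.0], [140.0, 234.0], [283.0, 317.0], [90.0, 328.0], [93.0, 352.0]]
```

View pics/s13c.png

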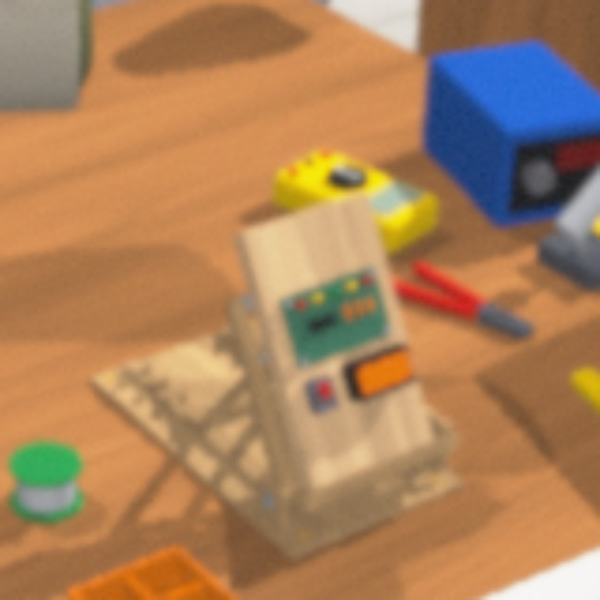

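View pics/t13c.png

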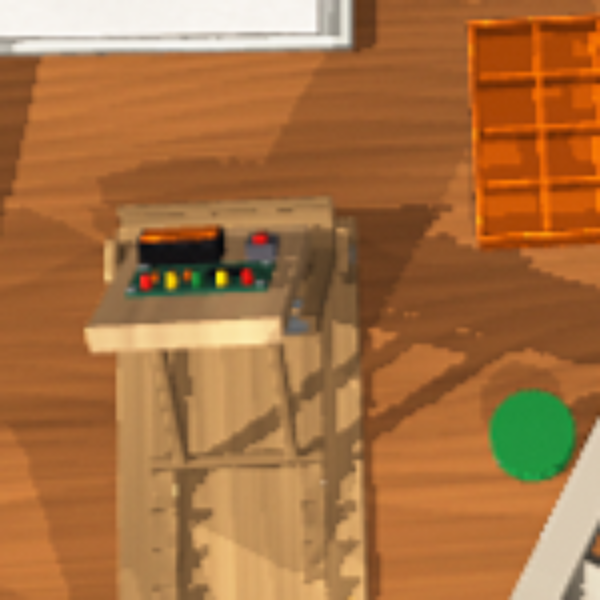

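View pics/t13.png

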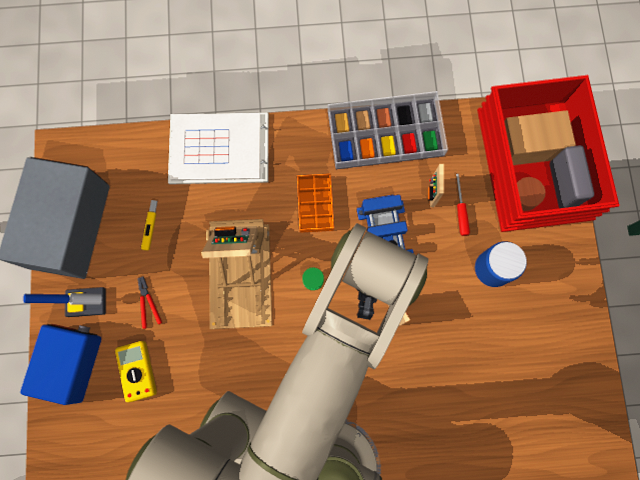

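The board leans centred and facing outwards. Its upper corners are seen at (240,233) and (367,197) in the scene crop against (242,232) and (365,190) predicted, and the prop foot is in the last notch at (235,463) in the top crop. The other things are where they were, and the arm is clear.

Run:
```python
from h import *
job.hand_in(); st()
```

```text
the job is handed in; nothing more can be done
the job is handed in; nothing more can be done
```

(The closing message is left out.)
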